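Put the tea corner back in order

ROBOT

A 6-joint arm with a two-finger parallel gripper is mounted at the origin on the work surface. World frame = base frame: x ahead of the robot, y to its left, z up, the work surface at z = 0. Lengths are in m, angles in rad, forces in N, time in s.
With the tool pointing down it reaches from about 0.3 to 0.875 m from the base axis. Payload 6.4 kg.
Tool frame: the origin (TCP) lies on the centre line of the jaws, within the pads' length; the fingertips stand 25 mm ahead of it and the grasp point (between the pads) lies 6 mm ahead of it (tip_reach is the distance from the TCP to the fingertips, in m); z points along the fingers, y is the line along which they close (so a half turn about z gives the same grasp; the last joint's range is limited). The gripper opens to 88 mm and grips with 3 to 60 N. Pads are 18 mm wide; open, the fingers measure 123 mm over their backs; the gripper's body (75 mm by 187 mm) begins 45 mm behind the grasp point.
Start: joints at [-1.334, 0.181, 1.607, -0, 1.354, -0.206], TCP at [0.246, -0.52, 0.264] pointing down, gripper open.
Joint ranges: [-2.99, 2.99], [-0.89, 2.07], [0.3, 2.58], [-1.14, 4.28], [0, 2.63], [-3.12, 3.12]. Speed limits (rad/s): [2.57, 2.57, 3.01, 3.14, 3.14, 3.14].

INTERFACE

Orientations are given as [roll, pitch, yaw] about the fixed x, y, z axes, in that order (R = Rz(yaw) Ry(pitch) Rx(roll)).
In Python, from bench import * gives the robot as it stands. The module is installed in compiled form; this text tells all that it offers.
- The arm moves only by the shell command python3 -m handwheel 'ROWS' [FORCE]. ROWS is JSON, a list of rows, each a list of 3 entries, a list of its own where there are three numbers: the finger opening in mm, from 0 to 88.1, then the shift along the tool's x, y, z in mm, then the turn, a rotation vector about the tool's x, y, z in rad. A call has 1 to 10 rows; each row is the pose to reach, as a shift and turn from the pose commanded when the call began, along the tool's axes at that moment; what a row does not reach only later rows make up. A row lasts 1/8 s, in which the tool goes at most 62.5 mm and 10.7 degrees, less where a joint would pass 70% of its speed; a pose out of reach is approached as far as the arm can. A call with a gripper value outside its range is refused whole. The fingers move at their own pace and stop on an object; FORCE is the grip in N (left out, the last holds). Time passes only in rows, so rows that repeat a pose let the fingers close. It gives the time, the measured TCP pose, the force, the opening and the grip force at its end, in the units of the state.
- get_obs(): the state, without advancing time (a new reading comes with each control period).
- snapshot(name): name is "scene" or "top"; returns the picture (384x512x3 uint8, blue, green, red); there is no depth.
- get_calibration(name): a dict with "vfov" (degrees; the focal length in pixels is half the picture's height over the tangent of half this angle, whatever the lens; pixels are square), "cx", "cy" (the principal point, pixels), "dist_coeffs" ([k1, k2, p1, p2, k3] as OpenCV has them; the pictures are not rectified), "rvec" (rotation vector, rad) and "tvec" (3), from world to camera coordinates, as OpenCV has them. Camera axes: x right, y down, z forward; pixel columns grow to the right and rows downward; lengths in m; the calibration is good to about 2 mm. A picture is of the moment at which its call begins. get_calibration takes no time and is no camera call.
- close_job(): hands the job in; it is judged then, once.
Trained networks look in the newest picture that a camera, given by its name, has taken for a name from the list of things; names that differ only in an ending like _2 or _b are one class to them, and where a whole thing is asked for, a point or a joint stands for the part that bears it (a point fixed in the world has none). Each returns a list of dicts, best first, with "conf" (0 to 1); they miss things now and then, are a little off and sometimes report something else, mostly with a low value. They report only what shows in the picture. A call takes as long as a camera call.
- cut_out(camera, name): "region" (384x512 bool, what is visible of it) and "bbox" ([left, top, right, bottom] in pixels, round what is visible of it).
The state is a dict: "clock": time; "joints": joint angles; "joint_velocities": joint speeds; "effort": joint torques, N m; "position": TCP position; "tcp_rot": TCP orientation; "wrist_force": force on the tool from outside, world axes, zero at the start; "moment": the same for the moment, N m; "finger_gap": finger opening in m; "gripper_force": force on a finger pad.
Only numpy, scipy, OpenCV 4.12 (cv2) and the standard library are available. Lean on these libraries where they do the work, as an engineer would, in place of code of your own. Each camera call takes 0.05 s, during which the arm holds its last target. There are 200 camera calls.

TASK

Somebody has tidied the tea corner and put everything back on the wrong stand: put the electric kettle on its round black power base, the white teapot on the round cork mat and the grey insulated jug on the steel drip tray, each standing upright in the middle of its stand. The empty wooden tray is free for parking something on the way. Carry them upright, set them down gently, and leave the mug, the paper cup and the lidded beaker where they stand.

Things in the scene. Friction and masses are not known exactly. Their poses are not given: they have to be found in the camera images.
- kettle_center (a point): Steel electric kettle, 128 mm wide, 158 tall, up to 0.81 kg; foot ring 112 mm across, hollow inside. Fixed level handle bar over the lid, across the axis: 16 mm thick and high, 100 long, its middle 71 mm above this point, 24 mm free below it. Point: on the axis half-way up, 79 mm above the underside. z up, x along the bar to the spout (reaches 96 mm). Starts on the cork mat.
- teapot_center (a point): White teapot, 110 mm wide, 139 tall, foot 72 mm across, up to 0.65 kg. Fixed level wooden handle bar over the lid, across the axis: 14 mm thick and high, 80 long, its middle 62 mm above this point, 24 mm free below it. Point: on the axis half-way up, 70 mm above the underside. z up, x along the bar to the spout (reaches 90 mm). Starts on the drip tray.
- jug_center (a point): Grey insulated jug, 92 mm wide, 150 tall, foot ring 82 mm across, hollow inside, up to 0.63 kg. Lift it by the fixed round black cap on top, on the axis: 50 mm across, 41 high; grip 61 mm above this point. Point: on the axis half-way up, 75 mm above the underside. z up; the side handle, below the cap, reaches 82 mm towards -x. Starts on the power base.
- power_base: The kettle's power base, fixed: round black disc 156 mm in diameter, flat top 18 mm above the table, with a steel contact stub in the middle (22 mm across, 6 mm high) that goes into the kettle's hollow underside. Origin at the centre of its underside, on the table; z up.
- cork: Round cork mat for the teapot, fixed: 170 mm in diameter, 12 mm thick, flat. Origin at the centre of its underside, on the table; z up.
- drip_tray: Rectangular steel drip tray for the jug, fixed: 155 mm (x) by 125 mm (y), slatted grid 18 mm above the table inside a rim 22 mm high and 4 mm thick. Origin at the centre of its underside, on the table; z up.
- spare_tray: Small round tray of dark wood, fixed, empty at the start: 176 mm across the rim, 16 mm high, wall 5 mm, inner floor 6 mm above the table and 154 mm across. Origin at the centre of its underside, on the table; z up.
- mug_center (a point): White ceramic mug, bystander: 74 mm in diameter, 85 mm tall, handle towards its +y. This point is on its axis half-way up. z up.
- paper_cup_center (a point): Empty paper cup, bystander: 72 mm across the rim, 80 mm tall. This point is on its axis half-way up. z up.
- beaker_center (a point): Clear drinking beaker with a blue lid and a short black straw, bystander: 72 mm across, 104 mm tall, 139 mm with the straw. This point is on its axis, 50 mm above the table. z up.

How it is judged:
By the outcome, as a careful person would: the job done as asked, in the order asked, and still so for the second after the job is handed in, with the robot touching nothing.
It also fails if it takes over 122 s, if anything falls off the work surface, if the arm or the gripper's body presses on something with over 40 N, if the wrist force passes 120 N, or if a joint passes its speed limit or range.

## Working session

There is one attempt and no reset: what is moved stays moved. The work goes in short steps, Python scripts to look and compute and a shell command to move; the robot and the scene stay as the last step left them, time stands still between calls to the robot, and variables do not carry over. Pictures are saved under pics/ and viewed, at most 18 in all, crops included, and the job is handed in when it is done.

```bash
mkdir -p pics; python3 - <<'E'
from bench import *
import cv2
for n in("scene","top"):
    cv2.imwrite(f"pics/{n}0.png",snapshot(n)); print(get_calibration(n))
o=get_obs(); print(o)
E
```

```text
{'vfov': 44.525741409257606, 'cx': 253.05022491990536, 'cy': 202.5354940849203, 'dist_coeffs': array([-0.08843417,  0.        ,  0.        ,  0.        ,  0.        ]), 'rvec': array([ 1.23860085,  2.3280304 , -0.91873052]), 'tvec': array([ 0.31213972, -0.31463425,  1.81431502])}
{'vfov': 50.88433741749175, 'cx': 257.7186982950591, 'cy': 190.98088060383904, 'dist_coeffs': array([-0.07688609,  0.        ,  0.        ,  0.        ,  0.        ]), 'rvec': array([ 2.19054028, -2.15177827,  0.12701286]), 'tvec': array([0.01200781, 0.58178374, 1.14405666])}
{'clock': 0.1, 'joints': array([-1.33431009e+00,  1.81480639e-01,  1.60787062e+00, -4.07041836e-05,
        1.35380705e+00, -2.06298826e-01]), 'joint_velocities': array([ 1.99364014e-05, -4.14482937e-04, -3.72892652e-05,  5.39244151e-04,
        1.38524413e-03,  6.70856588e-04]), 'effort': array([-7.04195060e-06, -4.34825599e+01, -3.42696726e+01,  7.04197423e-02,
        3.41101515e-02, -2.17265404e-05]), 'position': array([ 0.24626529, -0.5191148 ,  0.26291046]), 'tcp_rot': array([-3.14005205e+00, -2.81813926e-04,  4.42793641e-01]), 'wrist_force': array([ 0.22714848,  0.98242529, -0.19934088]), 'moment': array([ 0.01932142, -0.03712988, -0.02309543]), 'gripper_force': 0.0, 'finger_gap': 0.08795244075661747}
```

View pics/top0.png

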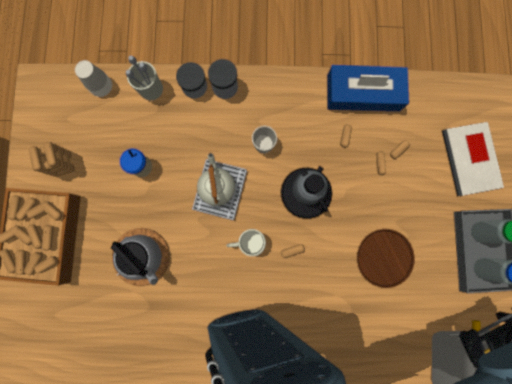

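View pics/scene0.png

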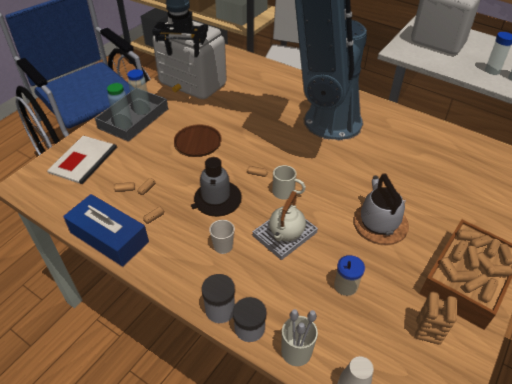

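```bash
cat > h.py <<'E'
import numpy as np, cv2
from bench import *
def cam(n):
    c=get_calibration(n); f=192/np.tan(np.radians(c["vfov"]/2))
    K=np.array([[f,0,c["cx"]],[0,f,c["cy"]],[0,0,1]]); return K,c["dist_coeffs"],c["rvec"],c["tvec"]
def proj(n,P):
    K,d,r,t=cam(n); return cv2.projectPoints(np.array(P,float).reshape(-1,3),r,t,K,d)[0].reshape(-1,2)
def plane(n,uv,z):
    K,d,r,t=cam(n); R=cv2.Rodrigues(r)[0]
    q=cv2.undistortPoints(np.array(uv,float).reshape(-1,1,2),K,d).reshape(-1,2)
    D=np.c_[q,np.ones(len(q))]@R; C=-R.T@t
    return C[:2]+D[:,:2]*((z-C[2])/D[:,2:])
E
python3 - <<'E'
from h import *
ims={n:snapshot(n) for n in("top","scene")}
zs=dict(power_base=.018,cork=.012,drip_tray=.022,spare_tray=.016,mug_center=.085,paper_cup_center=.08,beaker_center=.104,kettle_center=.162,teapot_center=.15,jug_center=.168)
for nm,z in zs.items():
  for c in("top","scene"):
    r=cut_out(c,nm)
    if not r: print(nm,c,"none");continue
    r=r[0]; m=r["region"].astype(np.uint8)
    np.save(f"m_{c}_{nm}.npy",m)
    ct=max(cv2.findContours(m,0,1)[0],key=len).reshape(-1,2)
    cx=cv2.minEnclosingCircle(plane(c,ct,z).astype(np.float32))
    print(nm,c,round(r["conf"],2),r["bbox"],m.sum(),"circ",np.round(cx[0],3),round(cx[1],3))
bb=[("top",104,222),("top",180,150),("top",275,155),("scene",350,170),("scene",255,185),("scene",182,153)]
t=[cv2.resize(ims[c][y:y+64,x:x+64],(256,256),interpolation=cv2.INTER_CUBIC) for c,x,y in bb]
cv2.imwrite("pics/crops.png",np.vstack([np.hstack(t[:3]),np.hstack(t[3:])]))
E
```

```text
power_base top 0.6 [281.7, 165.0, 332.6, 218.5] 1007 circ [ 0.581 -0.118] 0.075
power_base scene 0.91 [193.0, 184.9, 243.6, 216.6] 755 circ [ 0.598 -0.116] 0.084
cork top 0.64 [120.3, 227.1, 174.1, 285.1] 668 circ [0.392 0.356] 0.084
cork scene 0.68 [352.6, 209.6, 412.4, 246.1] 776 circ [0.391 0.365] 0.087
drip_tray top 0.75 [188.6, 162.2, 246.7, 220.5] 1133 circ [0.588 0.136] 0.098
drip_tray scene 0.7 [255.4, 220.4, 314.2, 255.9] 978 circ [0.599 0.141] 0.096
spare_tray top 0.7 [360.3, 229.4, 414.0, 288.1] 2620 circ [ 0.393 -0.356] 0.087
spare_tray scene 0.69 [174.2, 122.4, 223.8, 157.4] 1277 circ [ 0.39  -0.358] 0.1
mug_center top 0.58 [226.5, 230.4, 263.8, 255.2] 614 circ [0.434 0.054] 0.052
mug_center scene 0.55 [271.3, 164.0, 302.5, 201.3] 743 circ [0.471 0.053] 0.077
paper_cup_center top 0.6 [108.0, 236.2, 162.7, 284.0] 1870 circ [0.371 0.36 ] 0.083
paper_cup_center scene 0.56 [208.7, 222.5, 235.9, 253.8] 679 circ [0.75  0.022] 0.06
beaker_center top 0.6 [118.0, 148.0, 150.0, 179.9] 694 circ [0.65  0.359] 0.049
beaker_center scene 0.55 [337.7, 257.8, 362.1, 298.3] 931 circ [0.686 0.382] 0.063
kettle_center top 0.79 [110.6, 233.0, 157.3, 285.6] 1866 circ [0.378 0.334] 0.076
kettle_center scene 0.93 [359.9, 173.1, 403.8, 235.6] 1946 circ [0.455 0.362] 0.122
teapot_center top 0.51 [118.4, 145.3, 151.5, 179.9] 672 circ [0.641 0.345] 0.046
teapot_center scene 0.56 [266.1, 190.4, 304.2, 241.2] 1143 circ [0.636 0.159] 0.094
jug_center top 0.95 [292.2, 168.0, 332.0, 213.5] 1036 circ [ 0.567 -0.119] 0.059
jug_center scene 0.61 [200.7, 156.3, 229.6, 206.6] 1093 circ [ 0.652 -0.074] 0.1
```

View pics/crops.png

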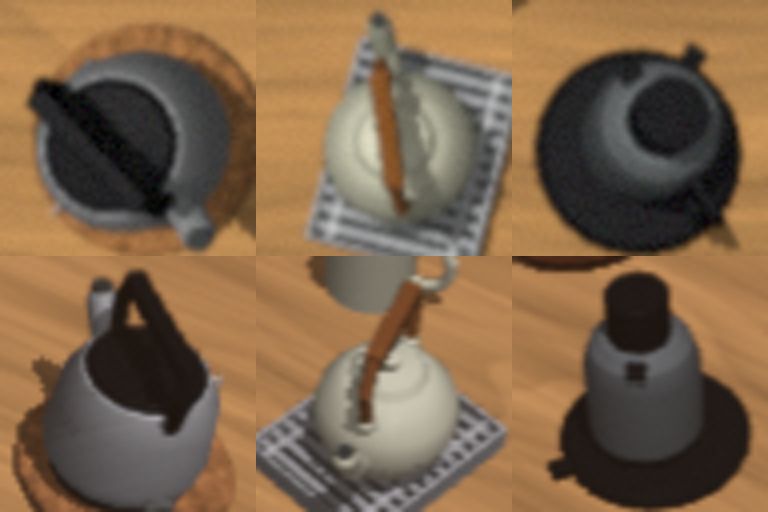

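```bash
cat > fit.py <<'E'
from h import *
from scipy.optimize import least_squares
def box(c,yaw,l,w,z):
    a=np.array([[l,w],[l,-w],[-l,-w],[-l,w]])/2; R=np.array([[np.cos(yaw),-np.sin(yaw)],[np.sin(yaw),np.cos(yaw)]])
    return np.c_[a@R.T+c,np.full(4,z)]
def circ(c,r,z):
    t=np.linspace(0,2*np.pi,60); return np.c_[c[0]+r*np.cos(t),c[1]+r*np.sin(t),np.full(60,z)]
def draw(im,n,P,s,o,col=(0,0,255)):
    q=((proj(n,P)-o+.5)*s-.5); cv2.polylines(im,[np.round(q).astype(int)],True,col,1)
E
python3 - <<'E'
from fit import *
K,d,r,t=cam("top"); print("cam",-cv2.Rodrigues(r)[0].T@t)
for nm in("top","scene"):
    K,d,r,t=cam(nm); print(nm,-cv2.Rodrigues(r)[0].T@t)
m=np.load("m_top_drip_tray.npy"); ct=np.vstack(cv2.findContours(m,0,1)[0]).reshape(-1,2)
print("tray",cv2.minAreaRect((plane("top",ct,.022)*1000).astype(np.float32)))
def rad(nm,z,R):
    c=[]
    for n in("top","scene"):
        m=np.load(f"m_{n}_{nm}.npy"); ct=np.vstack(cv2.findContours(m,0,1)[0]).reshape(-1,2)
        h=cv2.convexHull(ct).reshape(-1,2); p=plane(n,h,z)
        f=lambda x:np.hypot(*(p-x).T)-R
        s=least_squares(f,p.mean(0),loss="soft_l1",f_scale=.002); c.append(s.x); print(nm,n,np.round(s.x*1000,1))
    return np.mean(c,0)
rad("power_base",.018,.078);rad("cork",.012,.085);rad("spare_tray",.016,.088)
off=lambda u,v,x0,y0:[(u+.5)/4-.5+x0,(v+.5)/4-.5+y0]
k=plane("top",[off(40,88,104,222),off(162,203,104,222)],.170)
tp=plane("top",[off(380-256,64,180,150),off(398-256,195,180,150)],.157)
for a,z in((k,0),(tp,0)):
    print(np.round(a*1000),np.round(a.mean(0)*1000,1),np.hypot(*(a[1]-a[0])),np.arctan2(*(a[1]-a[0])[::-1]))
print("jugcap",plane("top",[off(156,113,275,155)],.168)*1000)
E
```

```text
cam [0.45612699 0.03310549 1.19930578]
top [0.45612699 0.03310549 1.19930578]
scene [1.39540465 0.55947358 1.10815165]
tray ((587.7014770507812, 137.13841247558594), (131.97177124023438, 160.01919555664062), 76.1824722290039)
power_base top [ 584.7 -121.1]
power_base scene [ 593.4 -114.5]
cork top [385.6 360.6]
cork scene [392.2 364.6]
spare_tray top [ 392.6 -354.9]
spare_tray scene [ 391.6 -356.4]
[[425. 389.]
 [354. 307.]] [389.7 347.8] 0.10766123060153468 -2.283468643501493
[[632. 148.]
 [547. 134.]] [589.5 140.7] 0.08689499979166154 -2.9767856412216616
jugcap [[ 590.50069247 -120.41040844]]
```

```bash
cat > ov.py <<'E'
from fit import *
import sys
S=dict(base=(.590,-.119),cork=(.391,.362),tray=(.588,.137,-.24),spare=(.392,-.356),kettle=(.390,.349,-2.283),teapot=(.5895,.1405,-2.977),jug=(.5905,-.1204))
def run(fn,S):
    T=[]
    for c,x,y,w in(("top",104,222,80),("top",176,148,80),("top",270,150,80),("scene",345,168,80),("scene",250,182,80),("scene",180,150,80)):
        s=3.3; im=cv2.resize(snapshot(c)[y:y+w,x:x+w],(264,264),interpolation=cv2.INTER_CUBIC); o=np.array([x,y])
        D=lambda P,col=(0,0,255):draw(im,c,P,s,o,col)
        D(circ(S["base"],.078,.018));D(circ(S["cork"],.085,.012));D(box(S["tray"][:2],S["tray"][2],.155,.125,.022))
        D(circ(S["spare"],.088,.016))
        if "kettle" in S:
            k=S["kettle"];D(box(k[:2],k[2],.1,.016,.17),(0,255,0));D(circ(k[:2],.056,.012),(255,0,0))
        if "teapot" in S:
            k=S["teapot"];D(box(k[:2],k[2],.08,.014,.157),(0,255,0));D(circ(k[:2],.036,.018),(255,0,0))
        if "jug" in S:
            k=S["jug"];D(circ(k[:2],.025,.168),(0,255,0));D(circ(k[:2],.041,.018),(255,0,0))
        T.append(im)
    cv2.imwrite(fn,np.vstack([np.hstack(T[:3]),np.hstack(T[3:])]))
E
python3 -c "
from ov import *
run('pics/ov1.png',S)"
```

```text
(no output)
```

View pics/ov1.png

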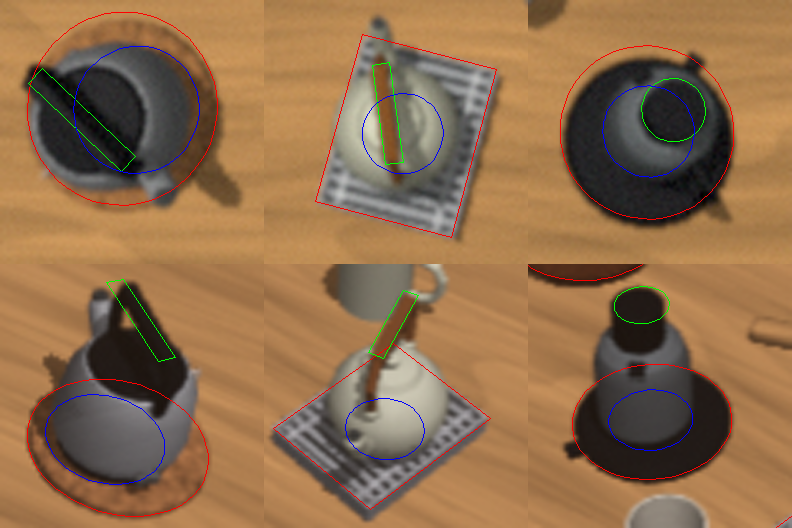

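```bash
python3 - <<'E'
from fit import *
G={n:cv2.GaussianBlur(snapshot(n),(0,0),.7).astype(np.float32) for n in("top","scene")}
C={n:-cv2.Rodrigues(cam(n)[2])[0].T@cam(n)[3] for n in G}
def edge(nm,c0,R,h,zb=0):
    out=[]
    for n in G:
        c=np.array(c0,float)
        for it in range(6):
            P=[];a=np.linspace(0,2*np.pi,120,endpoint=False); rr=R+np.arange(-.016,.0161,.0005)*(1 if it<2 else .6)
            for t in a:
                u=np.array([np.cos(t),np.sin(t)]); z=h if u@(C[n][:2]-c)<0 else zb
                q=proj(n,np.c_[c+rr[:,None]*u,np.full(len(rr),z)]).astype(np.float32)
                v=cv2.remap(G[n],q[:,0].reshape(1,-1),q[:,1].reshape(1,-1),cv2.INTER_LINEAR)[0]
                g=np.linalg.norm(v[6:]-v[:-6],axis=1); i=g.argmax()
                if g[i]>25:P.append(np.r_[u,rr[i+3]-R])
            P=np.array(P)
            s=least_squares(lambda x:P[:,:2]@x[:2]-P[:,2],[0,0],loss="soft_l1",f_scale=.001)
            c=c+s.x
        out.append(c);print(nm,n,np.round(c*1000,1),len(P),"med|r|",np.round(np.median(np.abs(s.fun))*1000,2),"mean",np.round(np.median(P[:,2])*1000,1))
edge("base",(.588,-.119),.078,.018);edge("cork",(.388,.360),.085,.012);edge("spare",(.392,-.356),.088,.016)
edge("jugcap",(.590,-.120),.025,.168,.168)
ims={n:snapshot(n) for n in G}
T=[]
for c,x,y in(("top",106,228),("top",190,155),("scene",358,170),("scene",262,187)):
    im=ims[c][y:y+50,x:x+66]; im=(255*(im/255.)**.5).astype(np.uint8)
    T.append(cv2.resize(im,(396,300),interpolation=cv2.INTER_CUBIC))
cv2.imwrite("pics/big.png",np.vstack([np.hstack(T[:2]),np.hstack(T[2:])]))
E
```

```text
base top [ 582.1 -122.2] 116 med|r| 2.25 mean -2.1
base scene [ 581.8 -125.9] 83 med|r| 1.07 mean -1.2
cork top [390.3 353.4] 35 med|r| 3.23 mean -3.0
cork scene [384.1 360.6] 31 med|r| 0.61 mean 0.3Traceback (most recent call last):
  File "<stdin>", line 20, in <module>
  File "<stdin>", line 12, in edge
  File "h.py", line 7, in proj
    K,d,r,t=cam(n); return cv2.projectPoints(np.array(P,float).reshape(-1,3),r,t,K,d)[0].reshape(-1,2)
            ~~~^^^
  File "h.py", line 4, in cam
    c=get_calibration(n); f=192/np.tan(np.radians(c["vfov"]/2))
ValueError: time passes only in moves, steps and waits
```

```bash
sed -i 's/^def cam/from functools import lru_cache\n@lru_cache\ndef cam/' h.py; python3 - <<'E'
from fit import *
G={n:cv2.GaussianBlur(snapshot(n),(0,0),.7).astype(np.float32) for n in("top","scene")}
C={n:-cv2.Rodrigues(cam(n)[2])[0].T@cam(n)[3] for n in G}
def edge(nm,c0,R,h,zb=0):
    for n in G:
        c=np.array(c0,float)
        for it in range(5):
            P=[];a=np.linspace(0,2*np.pi,90,endpoint=False); rr=R+np.arange(-.016,.0161,.0005)*(1 if it<2 else .6)
            for t in a:
                u=np.array([np.cos(t),np.sin(t)]); z=h if u@(C[n][:2]-c)<0 else zb
                q=proj(n,np.c_[c+rr[:,None]*u,np.full(len(rr),z)]).astype(np.float32)
                v=cv2.remap(G[n],q[:,0].reshape(1,-1),q[:,1].reshape(1,-1),cv2.INTER_LINEAR)[0]
                g=np.linalg.norm(v[6:]-v[:-6],axis=1); i=g.argmax()
                if g[i]>25:P.append(np.r_[u,rr[i+3]-R])
            P=np.array(P)
            s=least_squares(lambda x:P[:,:2]@x[:2]+x[2]-P[:,2],[0,0,0],loss="soft_l1",f_scale=.001)
            c=c+s.x[:2]
        print(nm,n,np.round(c*1000,1),len(P),"med|r|",np.round(np.median(np.abs(s.fun))*1000,2),"dR",np.round(s.x[2]*1000,1))
edge("base",(.588,-.119),.078,.018);edge("cork",(.388,.360),.085,.012);edge("spare",(.392,-.356),.088,.016)
edge("jugcap",(.590,-.120),.025,.168,.168)
ims={n:snapshot(n) for n in G}
T=[]
for c,x,y in(("top",106,228),("top",190,155),("scene",358,170),("scene",262,187)):
    im=ims[c][y:y+50,x:x+66]; im=(255*(im/255.)**.5).astype(np.uint8)
    T.append(cv2.resize(im,(396,300),interpolation=cv2.INTER_CUBIC))
cv2.imwrite("pics/big.png",np.vstack([np.hstack(T[:2]),np.hstack(T[2:])]))
E
```

```text
base top [ 581.5 -121.4] 86 med|r| 0.74 dR -2.2
base scene [ 584.7 -122.4] 64 med|r| 0.92 dR -4.0
cork top [381.1 355.4] 25 med|r| 0.98 dR -4.7
cork scene [385.8 357.6] 24 med|r| 0.78 dR -3.0
spare top [ 392.1 -357.9] 90 med|r| 0.77 dR -3.2
spare scene [ 390.7 -362.8] 51 med|r| 0.92 dR -2.0
jugcap top [ 588.4 -128.2] 52 med|r| 1.47 dR 6.8
jugcap scene [ 594.2 -123. ] 65 med|r| 0.7 dR 0.1
```

View pics/big.png

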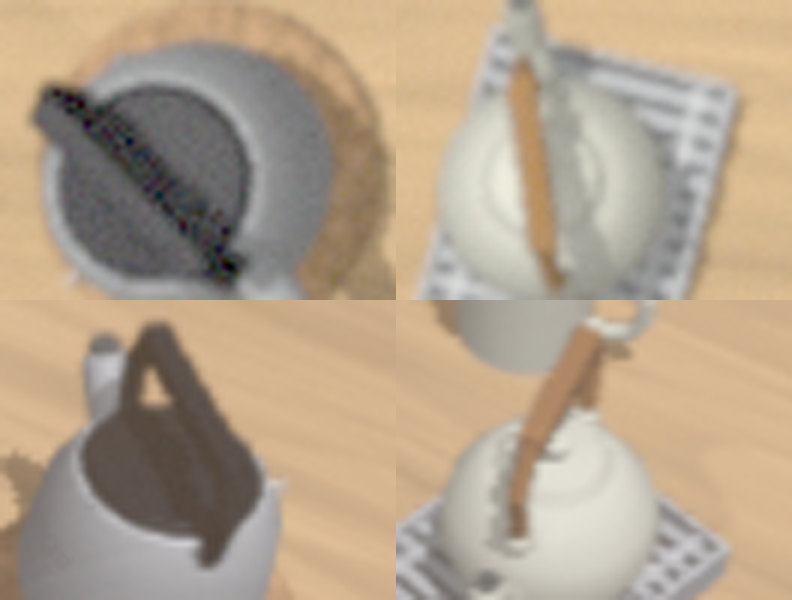

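```bash
python3 - <<'E'
from fit import *
o=lambda u,v,x,y:[(u+.5)/6-.5+x,(v+.5)/6-.5+y]
def pr(nm,n,a,b,z):
    p=plane(n,[a,b],z)*1000; print(nm,n,np.round(p.mean(0),1),"len",round(np.hypot(*(p[1]-p[0])),1),"dir",round(np.arctan2(*(p[1]-p[0])[::-1])%np.pi,3))
pr("kettle","top",o(48,100,106,228),o(232,270,106,228),.17)
pr("kettle","scene",o(152,25,358,170),o(250,165,358,170),.17)
pr("teapot","top",o(124,65,190,155),o(147,245,190,155),.157)
pr("teapot","scene",o(194,30,262,187),o(139,135,262,187),.157)
E
```

```text
kettle top [388.6 347.6] len 107.2 dir 0.868
kettle scene [387.1 359.8] len 98.9 dir 0.882
teapot top [593.6 142.7] len 79.6 dir 0.156
teapot scene [590.4 143. ] len 73.4 dir 0.183
```

```bash
cat > to.py <<'E'
# usage: to.py x y z [yaw]: shift in tool axes (mm) and turn to reach TCP target
import sys
from h import *
from scipy.spatial.transform import Rotation as Ro
o=get_obs(); R=Ro.from_euler("xyz",o["tcp_rot"]); a=[float(v) for v in sys.argv[1:]]
y=a[3] if len(a)>3 else o["tcp_rot"][2]
print("shift",np.round(R.inv().apply(np.array(a[:3])-o["position"]*1000),1),"turn",np.round((R.inv()*Ro.from_euler("xyz",[np.pi,0,y])).as_rotvec(),4))
print("now",np.round(o["position"]*1000,1),np.round(o["tcp_rot"],3),"t",o["clock"],"F",np.round(o["wrist_force"],1),"gap",o["finger_gap"],o["gripper_force"],"q",np.round(o["joints"],2))
E
python3 to.py 592 -122 262
```

```text
shift [ 482.6 -211.1    1.7] turn [-0.  0. -0.]
now [ 246.4 -519.6  263.7] [-3.142  0.     0.443] t 1.8 F [-0.2 -0.4  0.7] gap 0.08814476430714271 0.0 q [-1.33  0.18  1.61 -0.    1.35 -0.21]
```

```bash
python3 -m handwheel '[[88,[50,-22,0],[0,0,0]],[88,[100,-44,0],[0,0,0]],[88,[153,-67,0],[0,0,0]],[88,[206,-90,0],[0,0,0]],[88,[260,-114,0],[0,0,0]],[88,[315,-138,0],[0,0,0]],[88,[370,-162,0],[0,0,0]],[88,[425,-186,0],[0,0,0]],[88,[465,-203,1],[0,0,0]],[88,[482.6,-211,2],[0,0,0]]]' 30; python3 -m handwheel '[[88,[0,0,0],[0,0,0]],[88,[0,0,0],[0,0,0]]]'; python3 to.py 592 -122 160
```

```text
clock: 3.05
position: [0.5931, -0.1201, 0.2615]
tcp_rot: [-3.141, 0.0, 0.445]
wrist_force: [0.1, 0.1, 0.6]
finger_gap: 0.088
gripper_force: 0.0
clock: 3.3
position: [0.5913, -0.1233, 0.2616]
tcp_rot: [3.142, 0.001, 0.442]
wrist_force: [0.1, -0.2, -0.8]
finger_gap: 0.088
gripper_force: 0.0
shift [  1.2  -0.9 101.6] turn [0.     0.0007 0.    ]
now [ 591.3 -123.3  261.6] [3.142e+00 1.000e-03 4.420e-01] t 3.3 F [ 0.1 -0.2 -0.8] gap 0.08798447495609744 0.0 q [-0.4   0.25  1.53 -0.    1.36  0.73]
```

```bash
python3 -m handwheel '[[88,[0,0,25],[0,0,0]],[88,[0,0,50],[0,0,0]],[88,[0,0,75],[0,0,0]],[88,[0,0,95],[0,0,0]],[88,[0,0,101],[0,0,0]],[88,[0,0,101],[0,0,0]],[70,[0,0,101],[0,0,0]],[58,[0,0,101],[0,0,0]],[50,[0,0,101],[0,0,0]],[44,[0,0,101],[0,0,0]]]' 30;python3 -m handwheel '[[44,[0,0,0],[0,0,0]],[44,[0,0,0],[0,0,0]],[44,[0,0,0],[0,0,0]]]'; python3 to.py 592 -122 160; python3 -c "
from ov import *
S.update(base=(.583,-.1215),cork=(.384,.357),spare=(.3915,-.3595),kettle=(.388,.354,-2.267),teapot=(.592,.1425,.165),jug=(.592,-.122))
run('pics/ov2.png',S)"
```

```text
clock: 4.55
position: [0.5922, -0.1222, 0.161]
tcp_rot: [3.141, -0.0, 0.443]
wrist_force: [1.6, -2.2, 1.9]
finger_gap: 0.0501
gripper_force: 1.1
clock: 4.92
position: [0.5923, -0.1224, 0.161]
tcp_rot: [3.141, -0.0, 0.443]
wrist_force: [1.7, -1.2, 1.7]
finger_gap: 0.049
gripper_force: 30.0
shift [-0.1 -0.5  1. ] turn [ 0.0007 -0.0004 -0.    ]
now [ 592.3 -122.4  161. ] [ 3.141 -0.     0.443] t 4.925 F [ 1.7 -1.2  1.7] gap 0.04896733551138633 29.998021193314344 q [-0.4   0.35  1.61 -0.    1.17  0.73]
```

View pics/ov2.png

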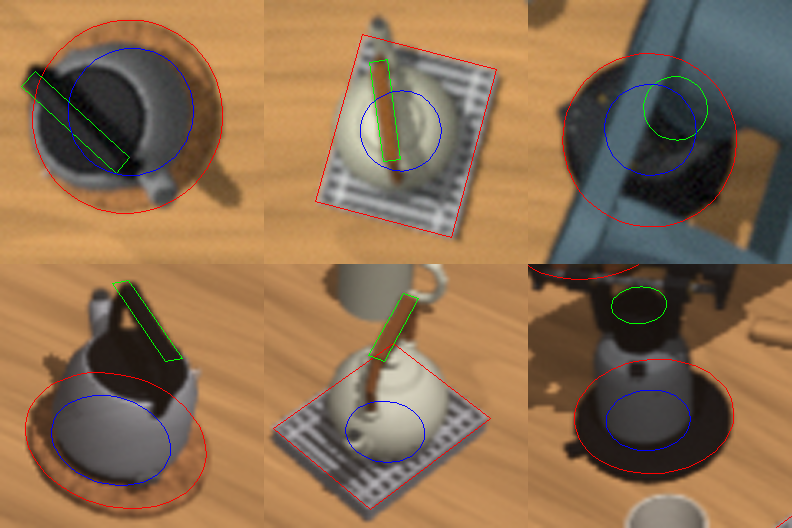

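```bash
python3 -m handwheel '[[44,[0,0,-5],[0,0,0]],[44,[0,0,-18],[0,0,0]],[44,[0,0,-38],[0,0,0]],[44,[0,0,-55],[0,0,0]],[44,[-10,4.5,-60],[0,0,0]],[44,[-32,14.5,-60],[0,0,0]],[44,[-60,27,-60],[0,0,0]],[44,[-92,41.5,-60],[0,0,0]],[44,[-124,56,-60],[0,0,0]],[44,[-156,70.5,-60],[0,0,0]]]' 30; python3 -m handwheel '[[44,[-32,14.5,0],[0,0,0]],[44,[-64,29,0],[0,0,0]],[44,[-92,42,0],[0,0,0]],[44,[-113,51.5,0],[0,0,0]],[44,[-124,56.5,0],[0,0,0]],[44,[-127,57.7,0],[0,0,0]],[44,[-127,57.7,0],[0,0,0]],[44,[-127,57.7,0],[0,0,0]]]'; python3 to.py 391.5 -359.5 149; python3 - <<'E'
from h import *
for n in("top","scene"): np.save(n+"1.npy",snapshot(n))
a=np.load("top1.npy")[150:230,268:368];b=np.load("scene1.npy")[165:225,180:255]
cv2.imwrite("pics/base.png",np.hstack([cv2.resize(a,(400,320),interpolation=2),cv2.resize(b,(400,320),interpolation=2)]))
E
```

```text
clock: 6.48
position: [0.4798, -0.2537, 0.2207]
tcp_rot: [-3.142, 0.0, 0.443]
wrist_force: [0.5, -0.8, -5.3]
finger_gap: 0.0495
gripper_force: 30.0
clock: 7.48
position: [0.3917, -0.3586, 0.2207]
tcp_rot: [-3.141, -0.0, 0.444]
wrist_force: [0.4, -0.7, -5.3]
finger_gap: 0.0492
gripper_force: 30.0
shift [-0.6  0.8 71.7] turn [-0.0003 -0.0002  0.    ]
now [ 391.7 -358.6  220.7] [-3.141 -0.     0.444] t 7.475 F [ 0.4 -0.7 -5.3] gap 0.04915754165245989 29.997650803998113 q [-0.97  0.13  1.76  0.    1.26  0.16]
```

View pics/base.png

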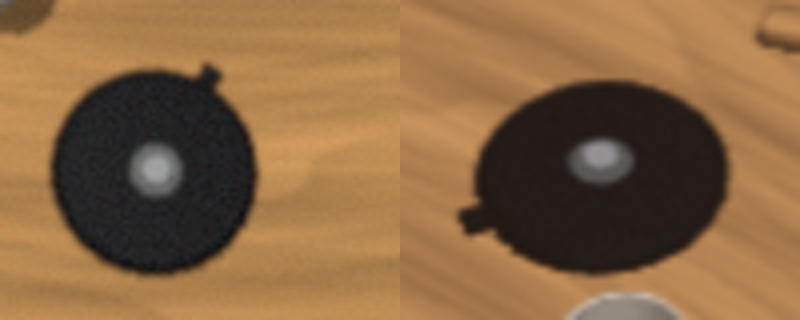

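```bash
python3 -m handwheel '[[44,[0,0.5,15],[0,0,0]],[44,[0,0.5,35],[0,0,0]],[44,[0,0.5,52],[0,0,0]],[44,[0,0.5,62],[0,0,0]],[44,[0,0.5,67],[0,0,0]],[44,[0,0.5,69.5],[0,0,0]],[44,[0,0.5,71],[0,0,0]],[44,[0,0.5,72],[0,0,0]],[44,[0,0.5,72.7],[0,0,0]],[44,[0,0.5,72.7],[0,0,0]]]' 30; python3 - <<'E'
from h import *
print(plane("top",[[156.5/4-.5+268,171.5/4-.5+150]],.022)*1000,plane("scene",[[201.5/5.333-.5+180,161.5/5.333-.5+165]],.022)*1000)
E
python3 to.py 388 354 340 .875
```

```text
clock: 8.82
position: [0.3918, -0.3601, 0.1489]
tcp_rot: [3.14, -0.0, 0.443]
wrist_force: [-0.4, -0.1, 1.9]
finger_gap: 0.0494
gripper_force: 30.0
[[ 580.97289417 -121.53972736]] [[ 585.75225134 -121.26743349]]
shift [ 302.6 -646.6 -191.9] turn [ 1.300e-03  2.000e-04 -4.322e-01]
now [ 391.8 -360.1  148.9] [ 3.14  -0.     0.443] t 8.825 F [-0.4 -0.1  1.9] gap 0.049401426436032105 29.992086973506957 q [-0.97  0.22  1.81 -0.    1.11  0.16]
```

```bash
python3 -m handwheel '[[56,[0,0,0],[0,0,0]],[72,[0,0,0],[0,0,0]],[84,[0,0,0],[0,0,0]],[88,[0,0,-15],[0,0,0]],[88,[0,0,-50],[0,0,0]],[88,[0,0,-90],[0,0,0]],[88,[6,-13,-115],[0,0,0]],[88,[22,-47,-125],[0,0,0]],[88,[43,-92,-130],[0,0,0]],[88,[65,-139,-130],[0,0,0]]]'; python3 -m handwheel '[[88,[22,-47,0],[0,0,-0.04]],[88,[44,-94,0],[0,0,-0.1]],[88,[66,-141,0],[0,0,-0.17]],[88,[88,-188,0],[0,0,-0.25]],[88,[110,-235,0],[0,0,-0.32]],[88,[132,-282,0],[0,0,-0.38]],[88,[154,-329,0],[0,0,-0.42]],[88,[176,-376,0],[0,0,-0.432]],[88,[198,-423,0],[0,0,-0.432]],[88,[218,-466,0],[0,0,-0.432]]]'; python3 to.py 388 354 260 .875
```

```text
clock: 10.07
position: [0.3908, -0.2053, 0.2797]
tcp_rot: [3.139, -0.001, 0.442]
wrist_force: [0.4, 0.2, 0.1]
finger_gap: 0.0882
gripper_force: 0.0
clock: 11.32
position: [0.3878, 0.3103, 0.2794]
tcp_rot: [3.141, -0.002, 0.876]
wrist_force: [0.3, -0.9, 0.1]
finger_gap: 0.0881
gripper_force: 0.0
shift [ 33.7 -27.8  19.4] turn [ 0.0008 -0.0017  0.0005]
now [387.8 310.3 279.4] [ 3.141e+00 -2.000e-03  8.760e-01] t 11.325 F [ 0.3 -0.9  0.1] gap 0.08813398494244545 0.0 q [ 0.44 -0.01  1.78 -0.    1.37  1.13]
```

```bash
python3 -m handwheel '[[88,[15,-13,10],[0,0,0]],[88,[28,-23,19],[0,0,0]],[88,[33,-27,19],[0,0,0]],[88,[33,-27,19],[0,0,0]],[88,[33,-27,19],[0,0,0]]]';  python3 to.py 388 354 168 .875; python3 -c "
from ov import *
S.update(base=(.583,-.1215),cork=(.384,.357),spare=(.3915,-.3595),kettle=(.388,.354,-2.267),teapot=(.592,.1425,.165))
del S['jug']
im=snapshot('scene')[120:250,310:440]; cv2.imwrite('pics/k1.png',cv2.resize(im,(520,520),interpolation=2))"
```

```text
clock: 11.95
position: [0.3888, 0.3503, 0.2595]
tcp_rot: [3.141, -0.0, 0.874]
wrist_force: [0.2, 0.1, -0.3]
finger_gap: 0.0882
gripper_force: 0.0
shift [ 2.3 -3.  91.5] turn [ 0.0004 -0.0005 -0.0011]
now [388.8 350.3 259.5] [ 3.141 -0.     0.874] t 11.95 F [ 0.2  0.1 -0.3] gap 0.08815951968743103 0.0 q [ 0.51  0.07  1.74 -0.    1.33  1.2 ]
```

View pics/k1.png

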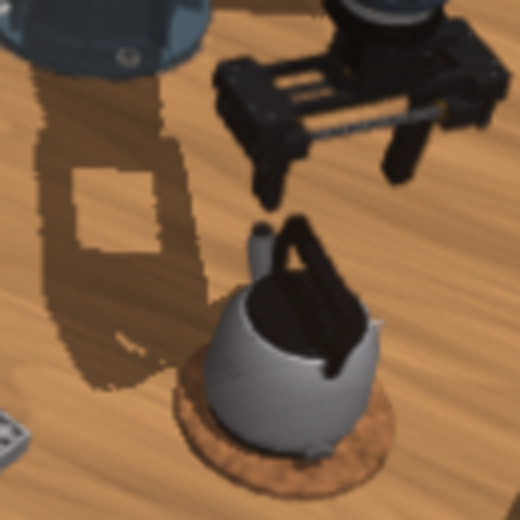

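```bash
python3 -m handwheel '[[88,[1,-1.5,25],[0,0,0]],[88,[2,-3,50],[0,0,0]],[88,[2,-3,70],[0,0,0]],[88,[2,-3,83],[0,0,0]],[88,[2,-3,91],[0,0,0]],[88,[2,-3,91],[0,0,0]],[60,[2,-3,91],[0,0,0]],[40,[2,-3,91],[0,0,0]],[28,[2,-3,91],[0,0,0]],[20,[2,-3,91],[0,0,0]]]' 15;python3 -m handwheel '[[14,[0,0,0],[0,0,0]],[10,[0,0,0],[0,0,0]],[10,[0,0,0],[0,0,0]],[10,[0,0,0],[0,0,0]],[10,[0,0,0],[0,0,0]]]' 40; python3 to.py 388 354 168 .875
```

```text
clock: 13.25
position: [0.3874, 0.3544, 0.1682]
tcp_rot: [3.142, -0.0, 0.875]
wrist_force: [-0.4, -1.1, 0.5]
finger_gap: 0.05
gripper_force: 0.0
clock: 13.88
position: [0.3869, 0.3543, 0.1678]
tcp_rot: [-3.141, 0.001, 0.875]
wrist_force: [-2.3, 1.3, 0.7]
finger_gap: 0.0154
gripper_force: 39.2
shift [ 0.4  1.  -0.2] turn [-0.0006  0.0007 -0.0001]
now [386.9 354.3 167.8] [-3.141e+00  1.000e-03  8.750e-01] t 13.875 F [-2.3  1.3  0.7] gap 0.015404001977704309 39.22886721200484 q [0.51 0.18 1.82 0.   1.15 1.21]
```

```bash
python3 -m handwheel '[[10,[0,0,-3],[0,0,0]],[10,[0,0,-10],[0,0,0]],[10,[0,0,-25],[0,0,0]],[10,[0,0,-45],[0,0,0]],[10,[0,0,-70],[0,0,0]],[10,[0,0,-97],[0,0,0]],[10,[0,0,-125],[0,0,0]],[10,[0,0,-150],[0,0,0]],[10,[0,0,-163],[0,0,0]],[10,[0,0,-168],[0,0,0]]]' 40;python3 -m handwheel '[[10,[0,0,0],[0,0,0]],[10,[0,0,0],[0,0,0]]]'; python3 to.py 583.3 -121.4 335 .875; python3 - <<'E'
from h import *
o=get_obs();print(np.round(o["moment"],3),np.round(o["wrist_force"],2),np.round(o["position"],4))
for n in("top","scene"): np.save(n+"2.npy",snapshot(n))
a=np.load("top2.npy")[210:310,90:190];b=np.load("scene2.npy")[100:250,320:440]
cv2.imwrite("pics/k2.png",np.hstack([cv2.resize(a,(400,500),interpolation=2),cv2.resize(b,(400,500),interpolation=2)]))
E
```

```text
clock: 15.12
position: [0.3875, 0.3543, 0.3369]
tcp_rot: [3.141, -0.001, 0.875]
wrist_force: [-0.3, -0.5, -8.5]
finger_gap: 0.0155
gripper_force: 39.2
clock: 15.38
position: [0.387, 0.3541, 0.3348]
tcp_rot: [-3.141, 0.002, 0.875]
wrist_force: [-0.5, -0.4, -8.5]
finger_gap: 0.0156
gripper_force: 39.2
shift [-239.   455.5   -0. ] turn [-0.0007  0.002  -0.0002]
now [387.  354.1 334.8] [-3.141e+00  2.000e-03  8.750e-01] t 15.375 F [-0.5 -0.4 -8.5] gap 0.015605821327471707 39.22152836814348 q [ 0.51  0.02  1.64 -0.    1.49  1.21]
[-0.028 -0.042  0.01 ] [-0.55 -0.37 -8.49] [0.387  0.3541 0.3348]
```

View pics/k2.png

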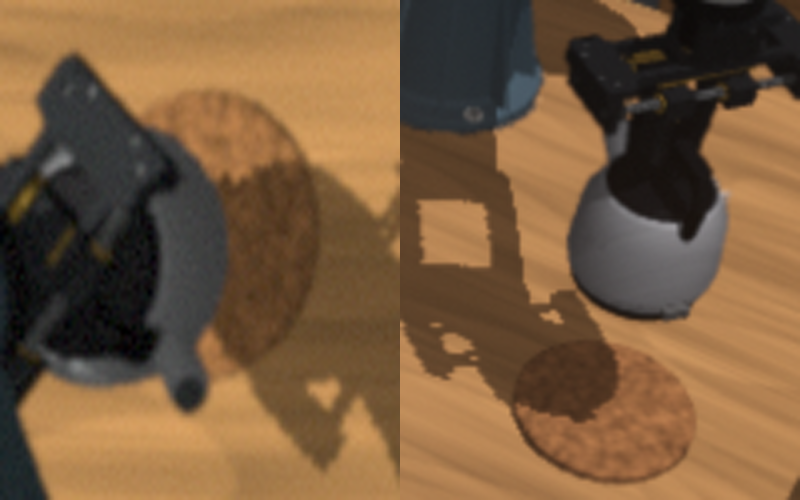

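```bash
python3 -m handwheel '[[10,[-5,9.5,0],[0,0,0]],[10,[-14,26.5,0],[0,0,0]],[10,[-28,53,0],[0,0,0]],[10,[-44,84,0],[0,0,0]],[10,[-62,118,0],[0,0,0]],[10,[-80,152.5,0],[0,0,0]],[10,[-98,187,0],[0,0,0]],[10,[-116,221,0],[0,0,0]],[10,[-134,255.5,0],[0,0,0]],[10,[-152,290,0],[0,0,0]]]' 40;python3 -m handwheel '[[10,[-18,34,0],[0,0,0]],[10,[-35,66.5,0],[0,0,0]],[10,[-50,95,0],[0,0,0]],[10,[-63,120,0],[0,0,0]],[10,[-73,139,0],[0,0,0]],[10,[-81,154.5,0],[0,0,0]],[10,[-86,163.5,0],[0,0,0]],[10,[-87,165.5,0],[0,0,0]],[10,[-87,165.5,0],[0,0,0]],[10,[-87,165.5,0],[0,0,0]]]'; python3 to.py 583.3 -121.4 174 .875;python3 - <<'E'
from fit import *
G={n:cv2.GaussianBlur(snapshot(n),(0,0),.7).astype(np.float32) for n in("top","scene")}
C={n:-cv2.Rodrigues(cam(n)[2])[0].T@cam(n)[3] for n in G}
c0,R,h=(.386,.358),.085,.012
for n in G:
    c=np.array(c0)
    for it in range(6):
        P=[]; rr=R+np.arange(-.016,.0161,.0005)*(1 if it<3 else .6)
        for t in np.linspace(0,2*np.pi,90,endpoint=False):
            u=np.array([np.cos(t),np.sin(t)]); z=h if u@(C[n][:2]-c)<0 else 0
            q=proj(n,np.c_[c+rr[:,None]*u,np.full(len(rr),z)]).astype(np.float32)
            v=cv2.remap(G[n],q[:,0].reshape(1,-1),q[:,1].reshape(1,-1),1)[0]
            g=np.linalg.norm(v[6:]-v[:-6],axis=1); i=g.argmax()
            if g[i]>15:P.append(np.r_[u,rr[i+3]-R])
        P=np.array(P); s=least_squares(lambda x:P[:,:2]@x[:2]+x[2]-P[:,2],[0,0,0],loss="soft_l1",f_scale=.001); c=c+s.x[:2]
    print("cork",n,np.round(c*1000,1),len(P),np.median(np.abs(s.fun)),s.x[2])
E
```

```text
clock: 16.73
position: [0.5127, 0.0498, 0.3359]
tcp_rot: [3.141, 0.0, 0.874]
wrist_force: [0.7, 0.3, -8.4]
finger_gap: 0.0153
gripper_force: 39.2
clock: 17.98
position: [0.5836, -0.1204, 0.3361]
tcp_rot: [-3.141, -0.0, 0.876]
wrist_force: [0.4, 0.7, -8.1]
finger_gap: 0.015
gripper_force: 39.2
shift [ -1.    0.4 162.1] turn [-0.0001 -0.0002  0.0007]
now [ 583.6 -120.4  336.1] [-3.141 -0.     0.876] t 17.975 F [ 0.4  0.7 -8.1] gap 0.01495396224057216 39.22417626985407 q [-0.4   0.18  1.47  0.    1.5   0.29]
cork top [383.9 361.3] 51 0.0005866958878787305 0.00040621625129491244
cork scene [383.2 361.6] 48 0.0004889378849325427 0.0009294448029649884
```

```bash
python3 -m handwheel '[[10,[0,0,8],[0,0,0]],[10,[-0.5,0,24],[0,0,0]],[10,[-0.5,0,48],[0,0,0]],[10,[-0.5,0,75],[0,0,0]],[10,[-0.5,0,102],[0,0,0]],[10,[-0.5,0,124],[0,0,0]],[10,[-0.5,0,136],[0,0,0]],[10,[-0.5,0,143],[0,0,0]],[10,[-0.5,0,146],[0,0,0]],[10,[-0.5,0,146],[0,0,0]]]' 40; python3 to.py 583.3 -121.4 174 .875; python3 - <<'E'
from h import *
for n in("top","scene"): np.save(n+"3.npy",snapshot(n))
a=np.load("top3.npy")[140:240,260:360];b=np.load("scene3.npy")[125:225,170:270]
cv2.imwrite("pics/k3.png",np.hstack([cv2.resize(a,(400,400),interpolation=2),cv2.resize(b,(400,400),interpolation=2)]))
E
```

```text
clock: 19.32
position: [0.5837, -0.1216, 0.1905]
tcp_rot: [3.141, -0.0, 0.875]
wrist_force: [-0.2, -0.0, -7.7]
finger_gap: 0.0152
gripper_force: 39.2
shift [-0.1 -0.5 16.5] turn [ 0.0008 -0.0003 -0.0002]
now [ 583.7 -121.6  190.5] [ 3.141 -0.     0.875] t 19.325 F [-0.2 -0.  -7.7] gap 0.015209957154620358 39.22739967718371 q [-0.4   0.3   1.62  0.    1.22  0.29]
```

View pics/k3.png

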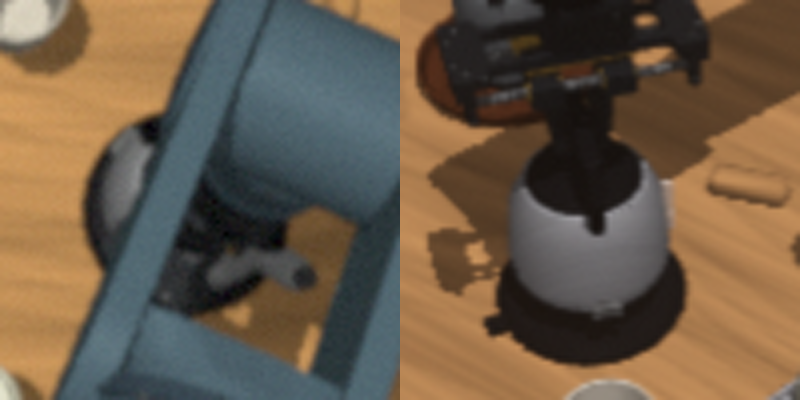

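```bash
python3 -m handwheel '[[10,[0,0,5],[0,0,0]],[10,[0,0,9],[0,0,0]],[10,[0,0,12],[0,0,0]],[10,[0,0,14],[0,0,0]],[10,[0,0,15.5],[0,0,0]],[10,[0,0,16.5],[0,0,0]],[10,[0,0,17.3],[0,0,0]],[10,[0,0,17.3],[0,0,0]]]' 40; python3 to.py 583.3 -121.4 174 .875
```

```text
clock: 20.42
position: [0.5838, -0.1217, 0.174]
tcp_rot: [3.14, -0.0, 0.875]
wrist_force: [-5.3, 1.4, 3.3]
finger_gap: 0.0153
gripper_force: 39.3
shift [-0.1 -0.5 -0. ] turn [ 0.0013 -0.0003 -0.0001]
now [ 583.8 -121.7  174. ] [ 3.14  -0.     0.875] t 20.425 F [-5.3  1.4  3.3] gap 0.01532793578424002 39.2518253113667 q [-0.4   0.32  1.63 -0.    1.19  0.29]
```

```bash
python3 -m handwheel '[[20,[0,0,0],[0,0,0]],[28,[0,0,0],[0,0,0]],[40,[0,0,0],[0,0,0]],[60,[0,0,0],[0,0,0]],[60,[0,0,-10],[0,0,0]],[88,[0,0,-30],[0,0,0]],[88,[0,0,-65],[0,0,0]],[88,[0,0,-95],[0,0,0]],[88,[0,0,-105],[0,0,0]],[88,[0,0,-105],[0,0,0]]]' 40; python3 to.py 592 142.5 270 .165
```

```text
clock: 21.68
position: [0.5837, -0.1216, 0.2788]
tcp_rot: [3.14, -0.001, 0.875]
wrist_force: [-0.8, 0.3, -0.3]
finger_gap: 0.0881
gripper_force: 0.0
shift [ 208.  -163.     8.6] turn [ 0.0016 -0.0012  0.7098]
now [ 583.7 -121.6  278.8] [ 3.14e+00 -1.00e-03  8.75e-01] t 21.675 F [-0.8  0.3 -0.3] gap 0.08808589655177287 0.0 q [-0.4   0.21  1.54  0.    1.39  0.29]
```

```bash
python3 -m handwheel '[[88,[15,-12,0],[0,0,0.05]],[88,[45,-35,0],[0,0,0.15]],[88,[80,-63,0],[0,0,0.28]],[88,[115,-90,0],[0,0,0.42]],[88,[150,-118,0],[0,0,0.55]],[88,[180,-141,5],[0,0,0.65]],[88,[200,-157,8],[0,0,0.71]],[88,[208,-163,8],[0,0,0.71]],[88,[208,-163,8],[0,0,0.71]],[88,[208,-163,8],[0,0,0.71]]]'; python3 to.py 592 142.5 156 .165; python3 - <<'E'
from fit import *
for n in("top","scene"): np.save(n+"4.npy",snapshot(n))
im=cv2.resize(np.load("scene4.npy")[130:230,165:265],(400,400),interpolation=2); o=np.array([165,130])
draw(im,"scene",circ((.5833,-.1214),.078,.018),4,o);draw(im,"scene",circ((.5833,-.1214),.056,.018),4,o,(255,0,0));draw(im,"scene",box((.5833,-.1214),.875,.1,.016,.176),4,o,(0,255,0))
b=cv2.resize(np.load("scene4.npy")[140:260,230:350],(400,400),interpolation=2)
cv2.imwrite("pics/k4.png",np.hstack([im,b]))
E
```

```text
clock: 22.92
position: [0.5917, 0.1416, 0.2695]
tcp_rot: [3.141, 0.0, 0.164]
wrist_force: [-0.2, 1.0, 1.2]
finger_gap: 0.0879
gripper_force: 0.0
shift [  0.4  -0.9 113.5] turn [ 0.0003  0.0004 -0.0005]
now [591.7 141.6 269.5] [3.141 0.    0.164] t 22.925 F [-0.2  1.   1.2] gap 0.08791291372996285 0.0 q [ 0.04  0.25  1.51 -0.    1.38  1.45]
```

View pics/k4.png

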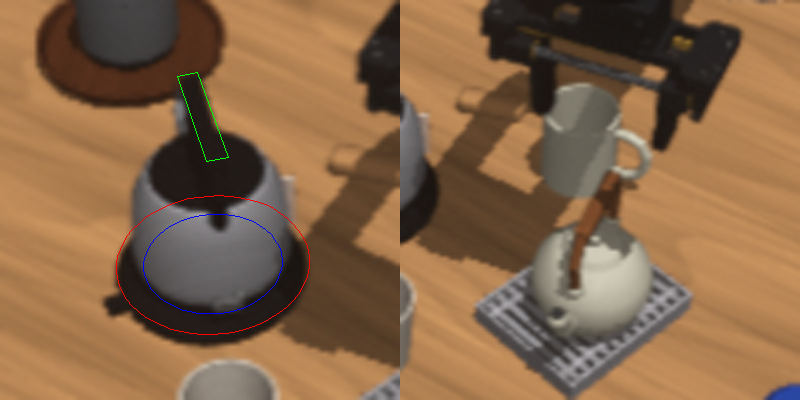

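```bash
python3 -m handwheel '[[88,[0,-1,15],[0,0,0]],[88,[0,-1,45],[0,0,0]],[88,[0,-1,75],[0,0,0]],[88,[0,-1,100],[0,0,0]],[88,[0,-1,112],[0,0,0]],[88,[0,-1,113],[0,0,0]],[60,[0,-1,113],[0,0,0]],[40,[0,-1,113],[0,0,0]],[28,[0,-1,113],[0,0,0]],[20,[0,-1,113],[0,0,0]]]' 15;python3 -m handwheel '[[14,[0,0,0],[0,0,0]],[8,[0,0,0],[0,0,0]],[8,[0,0,0],[0,0,0]],[8,[0,0,0],[0,0,0]],[8,[0,0,0],[0,0,0]]]' 40; python3 to.py 592 142.5 156 .165
```

```text
clock: 24.28
position: [0.5917, 0.1437, 0.1572]
tcp_rot: [3.142, -0.001, 0.165]
wrist_force: [0.5, 0.9, -0.2]
finger_gap: 0.0501
gripper_force: 0.0
clock: 24.9
position: [0.5915, 0.1434, 0.1567]
tcp_rot: [3.141, 0.0, 0.165]
wrist_force: [-0.2, -1.2, -0.5]
finger_gap: 0.0129
gripper_force: 40.0
shift [0.3 1.  0.7] turn [ 0.0003  0.0001 -0.0003]
now [591.5 143.4 156.7] [3.141 0.    0.165] t 24.9 F [-0.2 -1.2 -0.5] gap 0.012906505759786342 39.99931488186121 q [ 0.04  0.37  1.61 -0.    1.17  1.45]
```

```bash
python3 -m handwheel '[[8,[0,0,-3],[0,0,0]],[8,[0,0,-10],[0,0,0]],[8,[0,0,-25],[0,0,0]],[8,[0,0,-45],[0,0,0]],[8,[0,0,-70],[0,0,0]],[8,[0,0,-95],[0,0,0]],[8,[0,0,-112],[0,0,0]],[8,[0,0,-120],[0,0,0]],[8,[0,0,-120],[0,0,0]],[8,[0,0,-120],[0,0,0]]]' 40; python3 to.py 383.5 361.5 276.5 .165;  python3 - <<'E'
from h import *
o=get_obs();print(np.round(o["moment"],3))
for n in("top","scene"): np.save(n+"5.npy",snapshot(n))
a=np.load("top5.npy")[130:230,160:260];b=np.load("scene5.npy")[130:270,230:350]
cv2.imwrite("pics/t1.png",np.hstack([cv2.resize(a,(400,466),interpolation=2),cv2.resize(b,(400,466),interpolation=2)]))
E
```

```text
clock: 26.15
position: [0.5909, 0.1436, 0.2755]
tcp_rot: [-3.141, 0.002, 0.165]
wrist_force: [-0.1, 0.6, -4.7]
finger_gap: 0.0133
gripper_force: 40.0
shift [-168.9 -249.    -0.5] turn [-0.0003  0.002  -0.0003]
now [590.9 143.6 275.5] [-3.141e+00  2.000e-03  1.650e-01] t 26.15 F [-0.1  0.6 -4.7] gap 0.013315482957843438 39.999473579227924 q [0.04 0.25 1.51 0.   1.39 1.45]
[ 0.013 -0.006 -0.033]
```

View pics/t1.png

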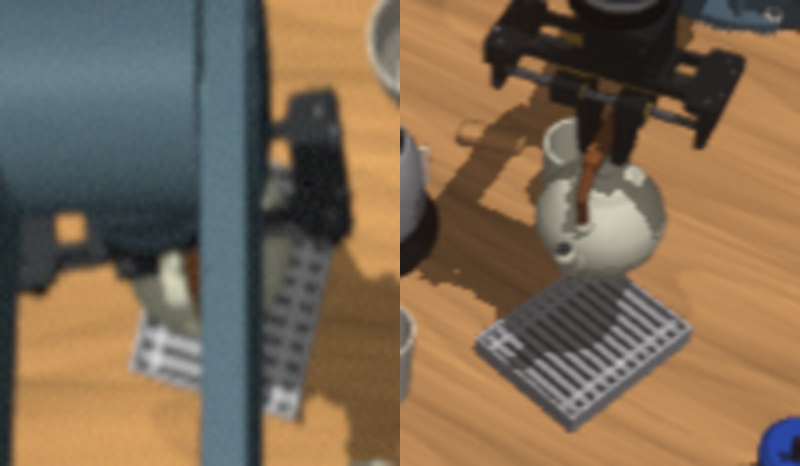

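```bash
python3 -m handwheel '[[8,[-4,-6,0],[0,0,0]],[8,[-12,-18,0],[0,0,0]],[8,[-26,-38,0],[0,0,0]],[8,[-42,-62,0],[0,0,0]],[8,[-60,-88,0],[0,0,0]],[8,[-78,-115,0],[0,0,0]],[8,[-96,-141.5,0],[0,0,0]],[8,[-114,-168,0],[0,0,0]],[8,[-132,-194.5,0],[0,0,0]],[8,[-147,-216.5,0],[0,0,0]]]' 40;python3 -m handwheel '[[8,[-12,-18,0],[0,0,0]],[8,[-19,-28,0],[0,0,0]],[8,[-22,-32.5,0],[0,0,0]],[8,[-22,-32.5,0],[0,0,0]],[8,[-22,-32.5,0],[0,0,0]]]' ;python3 to.py 383.5 361.5 151 .165; python3 - <<'E'
from fit import *
im=snapshot("top"); np.save("top6.npy",im); np.save("scene6.npy",snapshot("scene"))
a=cv2.resize(np.load("top6.npy")[145:235,175:265],(400,400),interpolation=2); o=np.array([175,145]); 
draw(a,"top",box((.588,.137),-.24,.155,.125,.022),400/90,o)
s=np.load("scene6.npy"); b=cv2.resize(s[200:270,240:330],(400,311),interpolation=2); b=cv2.copyMakeBorder(b,0,89,0,0,0)
draw(b,"scene",box((.588,.137),-.24,.155,.125,.022),400/90,np.array([240,200]))
cv2.imwrite("pics/tr.png",np.hstack([a,b]))
E
```

```text
clock: 27.5
position: [0.4084, 0.3346, 0.2769]
tcp_rot: [-3.141, 0.0, 0.166]
wrist_force: [-0.2, -0.5, -6.2]
finger_gap: 0.0132
gripper_force: 40.0
clock: 28.12
position: [0.3844, 0.3611, 0.2767]
tcp_rot: [3.141, -0.0, 0.164]
wrist_force: [1.1, -0.4, -5.1]
finger_gap: 0.0131
gripper_force: 40.0
shift [ -0.8  -0.6 125.7] turn [ 0.0002 -0.0002 -0.001 ]
now [384.4 361.1 276.7] [ 3.141 -0.     0.164] t 28.125 F [ 1.1 -0.4 -5.1] gap 0.013131040147357368 40.00083848834038 q [ 0.53  0.06  1.71 -0.    1.37  1.94]
```

View pics/tr.png

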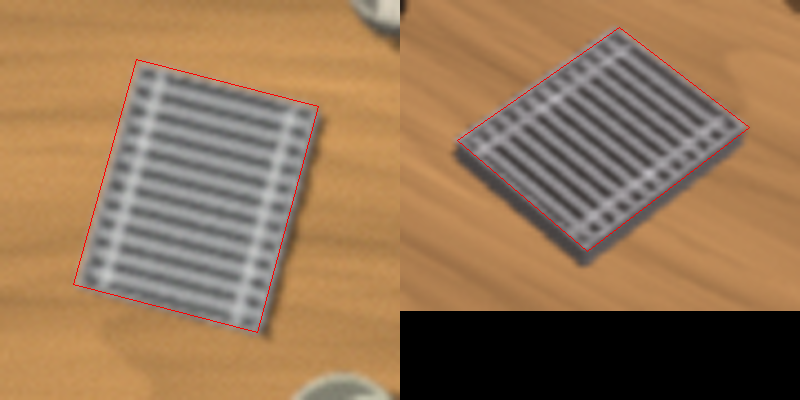

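```bash
python3 -m handwheel '[[8,[-0.5,0,8],[0,0,0]],[8,[-0.5,-0.5,24],[0,0,0]],[8,[-0.5,-0.5,48],[0,0,0]],[8,[-0.5,-0.5,75],[0,0,0]],[8,[-0.5,-0.5,97],[0,0,0]],[8,[-0.5,-0.5,111],[0,0,0]],[8,[-0.5,-0.5,118],[0,0,0]],[8,[-0.5,-0.5,121],[0,0,0]],[8,[-0.5,-0.5,123],[0,0,0]],[8,[-0.5,-0.5,123],[0,0,0]]]' 40;python3 -m handwheel '[[8,[0,0,1],[0,0,0]],[8,[0,0,2],[0,0,0]],[8,[0,0,2.8],[0,0,0]],[8,[0,0,2.8],[0,0,0]]]'; python3 to.py 383.5 361.5 151
```

```text
clock: 29.48
position: [0.3836, 0.3621, 0.1542]
tcp_rot: [-3.141, -0.001, 0.165]
wrist_force: [-0.0, 0.6, -5.8]
finger_gap: 0.0135
gripper_force: 40.0
clock: 29.98
position: [0.3833, 0.3619, 0.1508]
tcp_rot: [3.141, 0.0, 0.165]
wrist_force: [-0.5, -0.1, -6.0]
finger_gap: 0.0136
gripper_force: 40.0
shift [ 0.1  0.4 -0.2] turn [0.0001 0.0002 0.    ]
now [383.3 361.9 150.8] [3.141 0.    0.165] t 29.975 F [-0.5 -0.1 -6. ] gap 0.013604764271422466 39.999357014894485 q [ 0.53  0.21  1.82 -0.    1.11  1.94]
```

Not touching yet; lower in half-millimetre steps.

```bash
for i in 1; do python3 -m handwheel '[[8,[0,0,0.6],[0,0,0]],[8,[0,0,0.6],[0,0,0]]]'; python3 -m handwheel '[[8,[0,0,0.6],[0,0,0]],[8,[0,0,0.6],[0,0,0]]]'; done
```

```text
clock: 30.22
position: [0.3836, 0.362, 0.1507]
tcp_rot: [-3.141, -0.001, 0.165]
wrist_force: [-0.9, -0.9, -2.4]
finger_gap: 0.0133
gripper_force: 40.0
clock: 30.48
position: [0.3838, 0.3622, 0.1507]
tcp_rot: [-3.141, -0.001, 0.165]
wrist_force: [-1.6, -2.4, 5.7]
finger_gap: 0.013
gripper_force: 40.0
```

```bash
python3 -m handwheel '[[20,[0,0,0],[0,0,0]],[28,[0,0,0],[0,0,0]],[40,[0,0,0],[0,0,0]],[60,[0,0,0],[0,0,0]],[60,[0,0,-10],[0,0,0]],[88,[0,0,-30],[0,0,0]],[88,[0,0,-65],[0,0,0]],[88,[0,0,-100],[0,0,0]],[88,[0,0,-115],[0,0,0]],[88,[0,0,-115],[0,0,0]]]' 30; python3 to.py 391.8 -360 262 .165
```

```text
clock: 31.72
position: [0.3838, 0.3622, 0.2657]
tcp_rot: [-3.141, -0.002, 0.165]
wrist_force: [-0.0, 0.7, -0.4]
finger_gap: 0.088
gripper_force: 0.0
shift [-110.6  713.7    2.9] turn [-0.0008 -0.0022 -0.0002]
now [383.8 362.2 265.7] [-3.141e+00 -2.000e-03  1.650e-01] t 31.725 F [-0.   0.7 -0.4] gap 0.08795066409747555 0.0 q [0.53 0.07 1.72 0.   1.34 1.94]
```

```bash
python3 -m handwheel '[[88,[-4,25,0],[0,0,0]],[88,[-10,65,0],[0,0,0]],[88,[-18,114,0],[0,0,0]],[88,[-26,164,0],[0,0,0]],[88,[-33,214,0],[0,0,0]],[88,[-41,264,0],[0,0,0]],[88,[-49,314,0],[0,0,0]],[88,[-56,364,0],[0,0,0]],[88,[-64,414,0],[0,0,0]],[88,[-72,464,0],[0,0,0]]]'; python3 -m handwheel '[[88,[-8,50,0],[0,0,0]],[88,[-15.5,100,0],[0,0,0]],[88,[-23,150,0],[0,0,0]],[88,[-30,195,0],[0,0,0]],[88,[-35,225,0],[0,0,0]],[88,[-38,243,2],[0,0,0]],[88,[-38.6,249.7,3],[0,0,0]],[88,[-38.6,249.7,3],[0,0,0]],[88,[-38.6,249.7,3],[0,0,0]]]'; python3 to.py 391.8 -360 149 .165;python3 - <<'E'
from fit import *
s=snapshot("scene"); T=[]
a=cv2.resize(s[150:250,330:430],(400,400),interpolation=2); o=np.array([330,150])
draw(a,"scene",circ((.3835,.3615),.085,.012),4,o);draw(a,"scene",circ((.3835,.3615),.036,.012),4,o,(255,0,0));draw(a,"scene",box((.3835,.3615),.165,.08,.014,.151),4,o,(0,255,0))
b=cv2.resize(s[70:170,145:245],(400,400),interpolation=2)
cv2.imwrite("pics/t2.png",np.hstack([a,b]))
E
```

```text
clock: 32.98
position: [0.3874, -0.1088, 0.2631]
tcp_rot: [-3.14, 0.002, 0.164]
wrist_force: [0.2, -1.0, 0.3]
finger_gap: 0.0879
gripper_force: 0.0
clock: 34.1
position: [0.3916, -0.3593, 0.2617]
tcp_rot: [-3.141, -0.0, 0.166]
wrist_force: [-0.5, 0.5, -0.1]
finger_gap: 0.0883
gripper_force: 0.0
shift [1.000e-01 8.000e-01 1.127e+02] turn [-0.0003 -0.0001  0.0008]
now [ 391.6 -359.3  261.7] [-3.141 -0.     0.166] t 34.1 F [-0.5  0.5 -0.1] gap 0.08831447495517272 0.0 q [-0.97  0.09  1.72  0.    1.34  0.44]
```

View pics/t2.png

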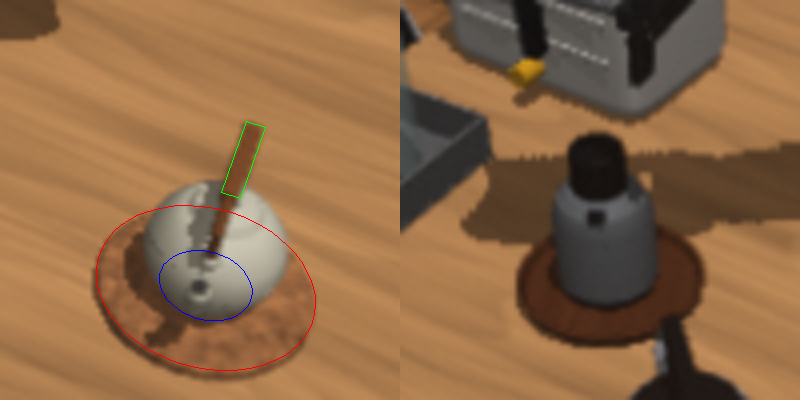

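```bash
python3 -m handwheel '[[88,[0,0.5,20],[0,0,0]],[88,[0,0.5,48],[0,0,0]],[88,[0,0.5,75],[0,0,0]],[88,[0,0.5,100],[0,0,0]],[88,[0,0.5,111],[0,0,0]],[88,[0,0.5,112],[0,0,0]],[75,[0,0.5,112],[0,0,0]],[65,[0,0.5,112],[0,0,0]],[56,[0,0.5,112],[0,0,0]],[50,[0,0.5,112],[0,0,0]]]' 15;python3 -m handwheel '[[44,[0,0,0],[0,0,0]],[44,[0,0,0],[0,0,0]],[44,[0,0,0],[0,0,0]]]' 30; python3 to.py 391.8 -360 149 .165; python3 -m handwheel '[[44,[0,0,-3],[0,0,0]],[44,[0,0,-10],[0,0,0]],[44,[0,0,-25],[0,0,0]],[44,[0,0,-50],[0,0,0]],[44,[0,0,-80],[0,0,0]],[44,[0,0,-110],[0,0,0]],[44,[0,0,-140],[0,0,0]],[44,[0,0,-165],[0,0,0]],[44,[0,0,-180],[0,0,0]],[44,[0,0,-185],[0,0,0]]]';python3 -m handwheel '[[44,[0,0,0],[0,0,0]],[44,[0,0,0],[0,0,0]]]'; python3 to.py 587.5 136.5 334 .165; 
```

```text
clock: 35.4
position: [0.3915, -0.3609, 0.15]
tcp_rot: [3.141, -0.0, 0.165]
wrist_force: [-0.0, 1.4, 0.8]
finger_gap: 0.051
gripper_force: 0.4
clock: 35.78
position: [0.3915, -0.3607, 0.15]
tcp_rot: [-3.142, -0.0, 0.165]
wrist_force: [-0.7, 1.7, 4.7]
finger_gap: 0.0491
gripper_force: 30.0
shift [ 0.4 -0.6  1. ] turn [-0.0001 -0.0001 -0.0002]
now [ 391.5 -360.7  150. ] [-3.142 -0.     0.165] t 35.775 F [-0.7  1.7  4.7] gap 0.04911588710637404 30.000813924707472 q [-0.97  0.22  1.81  0.    1.11  0.44]
clock: 37.02
position: [0.3915, -0.3609, 0.3358]
tcp_rot: [3.14, -0.001, 0.165]
wrist_force: [1.1, -0.0, -5.8]
finger_gap: 0.0496
gripper_force: 30.0
clock: 37.28
position: [0.3911, -0.3603, 0.3335]
tcp_rot: [-3.14, 0.001, 0.165]
wrist_force: [-0.1, 0.2, -5.2]
finger_gap: 0.0487
gripper_force: 30.0
shift [ 2.752e+02 -4.579e+02  1.000e-01] turn [-0.002   0.0009 -0.0002]
now [ 391.1 -360.3  333.5] [-3.14e+00  1.00e-03  1.65e-01] t 37.275 F [-0.1  0.2 -5.2] gap 0.04874638708111133 29.999804687686265 q [-0.97  0.03  1.63  0.    1.48  0.44]
```

```bash
python3 -m handwheel '[[44,[5,-8,-5],[0,0,0]],[44,[13,-22,-12],[0,0,0]],[44,[27,-45,-20],[0,0,0]],[44,[44,-73,-25],[0,0,0]],[44,[62,-103,-25],[0,0,0]],[44,[80,-133,-25],[0,0,0]],[44,[98,-163,-25],[0,0,0]],[44,[116,-193,-25],[0,0,0]],[44,[134,-223,-25],[0,0,0]],[44,[152,-253,-25],[0,0,0]]]' 30;python3 -m handwheel '[[44,[18,-30,0],[0,0,0]],[44,[36,-60,0],[0,0,0]],[44,[54,-90,0],[0,0,0]],[44,[72,-120,0],[0,0,0]],[44,[90,-150,0],[0,0,0]],[44,[105,-175,0],[0,0,0]],[44,[115,-192,5],[0,0,0]],[44,[121,-202,15],[0,0,0]],[44,[123,-205,25],[0,0,0]],[44,[123,-205,25],[0,0,0]]]';python3 -m handwheel '[[44,[0,0,0],[0,0,0]],[44,[0,0,0],[0,0,0]]]'; python3 to.py 587.5 136.5 162 .165; 
```

```text
clock: 38.52
position: [0.5001, -0.084, 0.3604]
tcp_rot: [3.141, -0.001, 0.166]
wrist_force: [0.3, -0.5, -5.7]
finger_gap: 0.0492
gripper_force: 30.0
clock: 39.78
position: [0.5868, 0.1357, 0.3329]
tcp_rot: [-3.141, 0.003, 0.164]
wrist_force: [-1.0, -0.7, -4.5]
finger_gap: 0.0496
gripper_force: 30.0
clock: 40.02
position: [0.5878, 0.1355, 0.3353]
tcp_rot: [3.141, -0.001, 0.164]
wrist_force: [-0.1, 0.3, -5.8]
finger_gap: 0.0493
gripper_force: 30.0
shift [ -0.2  -1.  173.3] turn [ 0.0002 -0.0008 -0.0011]
now [587.8 135.5 335.3] [ 3.141e+00 -1.000e-03  1.640e-01] t 40.025 F [-0.1  0.3 -5.8] gap 0.04930491661626576 29.9996537854895 q [ 0.03  0.19  1.45 -0.    1.5   1.44]
```

```bash
python3 -m handwheel '[[44,[0,0,8],[0,0,0]],[44,[0,-0.5,24],[0,0,0]],[44,[0,-0.5,50],[0,0,0]],[44,[0,-0.5,80],[0,0,0]],[44,[0,-0.5,110],[0,0,0]],[44,[0,-0.5,135],[0,0,0]],[44,[0,-0.5,152],[0,0,0]],[44,[0,-0.5,161],[0,0,0]],[44,[0,-0.5,164],[0,0,0]],[44,[0,-0.5,164],[0,0,0]]]' 30; python3 to.py 587.5 136.5 162; python3 - <<'E'
from fit import *
s=snapshot("scene"); o=np.array([235,150])
a=cv2.resize(s[150:265,235:350],(575,575),interpolation=2)
z=get_obs()["position"][2]-.144
draw(a,"scene",box((.5875,.1365),-.24,.155,.125,.022),5,o);draw(a,"scene",circ((.5875,.1365),.041,z),5,o,(255,0,0))
cv2.imwrite("pics/j2.png",a)
E
```

```text
clock: 41.28
position: [0.5879, 0.1367, 0.1714]
tcp_rot: [3.141, -0.001, 0.165]
wrist_force: [-0.3, -1.2, -5.4]
finger_gap: 0.0491
gripper_force: 30.0
shift [-0.5  0.1  9.4] turn [ 0.0001 -0.0012 -0.    ]
now [587.9 136.7 171.4] [ 3.141e+00 -1.000e-03  1.650e-01] t 41.275 F [-0.3 -1.2 -5.4] gap 0.04907520154726885 29.99970871489495 q [0.03 0.34 1.61 0.   1.19 1.44]
```

View pics/j2.png

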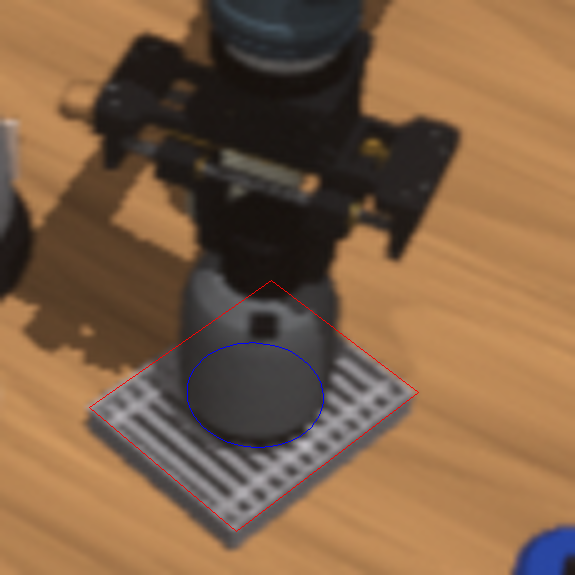

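Jug foot (blue ring at about (256,395)) is centred over the tray. Set it down.

```bash
python3 -m handwheel '[[44,[0,0,3],[0,0,0]],[44,[0,0,5.5],[0,0,0]],[44,[0,0,7],[0,0,0]],[44,[0,0,8],[0,0,0]],[44,[0,0,8.7],[0,0,0]],[44,[0,0,9.3],[0,0,0]],[44,[0,0,9.3],[0,0,0]]]' 30; python3 -m handwheel '[[44,[0,0,0.5],[0,0,0]],[44,[0,0,0.5],[0,0,0]]]'
```

```text
clock: 42.2
position: [0.5878, 0.1367, 0.1621]
tcp_rot: [3.142, -0.001, 0.165]
wrist_force: [-1.8, 0.3, -0.8]
finger_gap: 0.0493
gripper_force: 30.0
clock: 42.45
position: [0.588, 0.1368, 0.162]
tcp_rot: [3.141, -0.001, 0.165]
wrist_force: [-3.7, 1.3, 6.2]
finger_gap: 0.0491
gripper_force: 30.0
```

```bash
python3 -m handwheel '[[56,[0,0,0],[0,0,0]],[72,[0,0,0],[0,0,0]],[84,[0,0,0],[0,0,0]],[88,[0,0,-15],[0,0,0]],[88,[0,0,-50],[0,0,0]],[88,[0,0,-90],[0,0,0]],[88,[-15,0,-125],[0,0,0]],[88,[-60,0,-150],[0,0,0]],[88,[-110,0,-160],[0,0,0]],[88,[-160,0,-160],[0,0,0]]]'; python3 -m handwheel '[[88,[-30,30,0],[0,0,0]],[88,[-50,80,0],[0,0,0]],[88,[-60,130,0],[0,0,0]],[88,[-70,180,0],[0,0,0]],[88,[-75,230,0],[0,0,0]],[88,[-80,280,0],[0,0,0]],[88,[-80,330,0],[0,0,0]],[88,[-80,360,0],[0,0,0]],[88,[-80,370,0],[0,0,0]],[88,[-80,370,0],[0,0,0]]]'; python3 - <<'E'
from h import *
a=snapshot("top");b=snapshot("scene")
c=np.hstack([cv2.resize(a[120:300,90:350],(400,277),interpolation=2),cv2.resize(b[110:320,160:430],(400,277),interpolation=2)])
cv2.imwrite("pics/end.png",c)
E
```

```text
clock: 43.7
position: [0.4288, 0.1102, 0.3231]
tcp_rot: [3.141, -0.004, 0.165]
wrist_force: [0.4, -0.3, 0.9]
finger_gap: 0.0878
gripper_force: 0.0
clock: 44.95
position: [0.4114, -0.2675, 0.3213]
tcp_rot: [-3.141, -0.0, 0.164]
wrist_force: [-0.6, -0.4, -0.8]
finger_gap: 0.0881
gripper_force: 0.0
```

View pics/end.png

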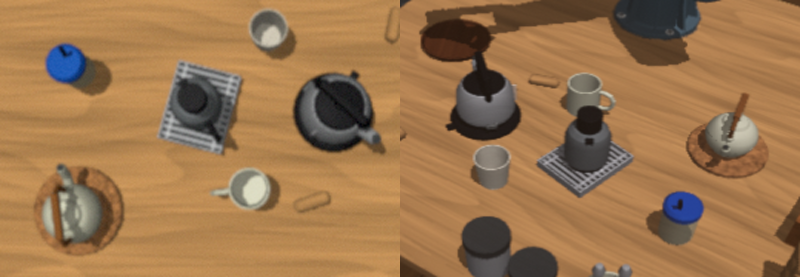

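All three stand upright and centred: kettle on the base (335,110), teapot on the cork (75,210) and jug on the drip tray (195,105). The mug, cup and beaker haven't moved.

```bash
python3 -c "
from bench import *
print(close_job())"
```

```text
the job is handed in; nothing more can be done
None
```

I handed the job in at about 45 s of the 122 s: the kettle is on its power base, the teapot on the cork mat and the jug on the drip tray, each upright and centred in the last pictures, with the mug, cup and beaker where they stood.

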